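Lock a bayonet hole saw onto its quick-change arbor

ROBOT

A 6-joint arm with a two-finger parallel gripper is mounted at the origin on a cart in front of the work surface, level with it; the furniture and walls round the work are solid. World frame = base frame: x ahead of the robot, y to its left, z up, the work surface at z = 0. Lengths are in m, angles in rad, forces in N, time in s.
With the tool pointing down it reaches from about 0.375 to 0.925 m from the base axis. Payload 5.7 kg.
Tool frame: the origin (TCP) lies on the centre line of the jaws, within the pads' length; the fingertips stand 14 mm ahead of it and the grasp point (between the pads) lies 5 mm behind it (ctrl.tips_ahead is the distance from the TCP to the fingertips, in m); z points along the fingers, x is the direction in which the jaws open and shut, and the axes are right-handed (so a half turn about z gives the same grasp; the last joint's range is limited). The gripper opens to 85 mm and grips with 20 to 120 N. Pads are 22 mm wide; open, the fingers measure 114 mm over their backs; the gripper's body (76 mm by 85 mm) begins 54 mm behind the grasp point. The pads swing forward as they close: fully open they stand 13 mm farther back than shut.
Start: joints at [1.222, 0.359, 1.51, -0, 1.272, -0.115], TCP at [0.139, 0.584, 0.245] pointing down, gripper open.
Joint ranges: [-2.97, 2.97], [-1.01, 2.36], [0.21, 2.38], [-0.96, 4.11], [0.2, 2.71], [-2.98, 2.98]. Speed limits (rad/s): [2.39, 2.39, 3.14, 3.14, 3.14, 3.14].

INTERFACE

Orientations are given as a unit quaternion [x, y, z, w].
In Python, from station import ctrl, optics, order, trace gives the robot as it stands.
- The arm moves only by the tool carry_out, never from a script. Its argument "motion" is a list of rows, each a list of 7 numbers: the shift along the tool's x, y, z in mm, then the turn, a rotation vector about the tool's x, y, z in rad, then the finger opening in mm, from 0 to 85.4. In form: [[x, y, z, ax, ay, az, claw], ...]. A call has exactly 5 rows; each row is the pose to reach, as a shift and turn from the pose commanded when the call began, along the tool's axes at that moment; what a row does not reach only later rows make up. A row lasts 1/12 s, in which the tool goes at most 41.7 mm and 7.16 degrees, less where a joint would pass 70% of its speed; a pose out of reach is approached as far as the arm can. A call with a gripper value outside its range is refused whole. The fingers move at their own pace and stop on an object; "squeeze" is the grip in N (left out, the last holds). Time passes only in rows, so rows that repeat a pose let the fingers close, or fill a call up. It gives the time, the measured TCP pose, the force and the opening at its end, in the units of the state.
- ctrl.read_state(): the state, without advancing time (a new reading comes with each control period).
- optics.grab_frame(name): name is "side" or "top" or "wrist"; returns a dict with "color" (480x640x3 uint8, red, green, blue), "fx", "fy", "cx", "cy" (pixels), "R" (3x3) and "t" (3): a world point X has camera coordinates R X + t. Camera axes: x right, y down, z forward; pixel columns grow to the right and rows downward; lengths in m; the calibration is good to about 2 mm. The wrist camera is an equidistant fisheye: a pixel r from the principal point sees the ray r / f radians off the axis. A picture is of the moment at which its call begins. There is no depth.
- order.sign_off(): hands the job in, once; it reports no verdict.
Trained networks look in a picture, given as the dict that the camera call returned (one of the last four; its "shot" number tells which), for a name from the list of things; names that differ only in an ending like _2 or _b are one class to them, and where a whole thing is asked for, a point or a joint stands for the part that bears it (a point fixed in the world has none). Each returns a list of dicts, best first, with "conf" (0 to 1); they miss things now and then, are a little off and sometimes report something else, mostly with a low value. They report only what shows in the picture. A call takes as long as a camera call. They do not tell look-alikes from the thing itself.
- trace(picture, name): "pixels" (480x640 bool, what is visible of it) and "location" ([column, row] in pixels, amid what is visible of it).
The state is a dict: "t": time; "qpos": joint angles; "dq": joint speeds; "effort": joint torques, N m; "position": TCP position; "eef_rot": TCP orientation; "wrist_force": force on the tool from outside, world axes, zero at the start; "ft_torque": the same for the moment, N m; "gripper_width": finger opening in m.
Only numpy, scipy, OpenCV 4.12 (cv2) and the standard library are available. Lean on these libraries where they do the work, as an engineer would, in place of code of your own. Each camera call takes 0.05 s, during which the arm holds its last target. There are 200 camera calls.

TASK

Fit the middle-sized of the three hole saws onto the quick-change arbor that stands nose-up in the drill chuck on the bench: lower it over the pilot drill, feel for the place where the arbor's cross key slips through its two keyways, press it down against the sprung collar, turn it clockwise as seen from above until it stops, and let it rise so that the key sits locked in its notches. Press gently, not much harder than the spring itself pushes back, whether the key has found the keyways or not; let go of the saw at the end and leave the other two saws where they stand.

Things in the scene. Friction and masses are not known exactly. Their poses are not given: they have to be found in the camera images.
- saw_middle: Hole saw: grey-painted steel cup with bright teeth, standing on its closed base, teeth up; the middle-sized of three, to be fitted; 52 mm outside diameter, 46 mm high. Origin: centre of the underside of its base, z up its axis. Side wall 2.5 mm; mass 0.1 to 0.19 kg. Two T-shaped windows in the side wall, on its +x and -x sides, stand above its keyways; half a turn makes no difference.
- saw_floor (a point): Centre of the middle saw's base floor, 5 mm above its underside; axes as the saw's. The base has a 19 mm bore and two through keyways along +x and -x, 8.6 mm wide, out to 17.5 mm from the axis. Counter-clockwise (from above) of each keyway: a land 3.5 mm above this floor, then a 10 mm wide notch down to this floor, its middle 70 degrees from the keyway, then a stop 11 mm high.
- saw_small: Hole saw: grey-painted steel cup with bright teeth, standing on its closed base, teeth up; the smallest, not wanted, to be left alone; 40 mm outside diameter, 46 mm high. Origin: centre of the underside of its base, z up its axis.
- saw_large: Hole saw: grey-painted steel cup with bright teeth, standing on its closed base, teeth up; the largest, not wanted, to be left alone; 64 mm outside diameter, 46 mm high. Origin: centre of the underside of its base, z up its axis.
- stand: Stand fixed to the bench: 130 mm square dark wooden board, 18 mm thick, with a 43 mm thick steel drill chuck, nose up. Origin: centre of the board's underside, z up. The chuck holds the arbor at any angle: the cross key points 20 to 100 degrees counter-clockwise (from above) of the stand's x axis; its angle is not measured and must be felt or seen. The arbor stays put while fitting and slips in the chuck only if forced (0.25 N m).
- stand_axis (a point): Point on the upright arbor's axis, 98 mm above the bench, at the upper face of the free collar (40 mm round steel disc). Through it rises a 16 mm stem ending in a cone 16 mm above this point. Across the stem is a square cross key, 6 mm thick, 31 mm from tip to tip, underside 1 mm and top 7 mm above this point. Axes as the stand's.
- pilot_tip (a point): Tip of the 6 mm thick pilot drill on the arbor's axis, 144 mm above the bench, 46 mm above the free collar. Axes as the stand's.
- collar (a joint): How far the collar is pressed down (m): 0 free, 0.0095 bottom stop. Spring: 5 N at 0, 1 N more per mm. With the key in its keyways the saw rests on the free collar. Pressed 7.5 mm or more (12.5 N) the key is clear of the lands and the saw can turn some 70 degrees clockwise to the stop. Locked, with the key on the notch floors, it reads 0.004.
Not all that is in view belongs to the job. What is shaped like the saw_middle but turquoise is not meant.

How it is judged:
On the way, in this order (a step that is already met when the one before it is completed fails the run):
1. the middle saw has slipped down over the cross key onto the collar, on the arbor's axis (horizontal distance between saw_middle and stand_axis below 0.004 m and z of saw_middle in the frame of stand_axis below 0.004 m).
2. the saw is pressed in against the spring until the key is clear of the lands (horizontal distance between saw_middle and stand_axis below 0.004 m and value of joint collar above 0.006 m).
At the end, for the whole second after the job is handed in: The middle saw sits locked on the arbor, let go and at rest: within 3 mm of the arbor's axis, upright within 3.4 degrees, its underside and the collar held down 3 to 5.2 mm (4 mm when the key rests on the floor of the notches) (horizontal distance between saw_middle and stand_axis below 0.003 m and z of saw_middle in the frame of stand_axis between -0.0052 and -0.003 m and value of joint collar between 0.003 and 0.0052 m and angle between saw_middle's own z axis and vertical below 0.06 rad and linear speed of saw_middle below 0.01 m/s); the robot touches nothing.
It fails at once if the middle saw is pressed on the arbor or its collar with more than 80 N in all (contact force between saw_middle and stand above 80 N).
It fails at once if one of the other two saws is pushed more than 20 mm from its place (distance of any of saw_small, saw_large from where it was at the start of the episode above 0.02 m).
It also fails if it takes over 72 s, if anything falls off the work surface, if the arm or the gripper's body presses on something with over 40 N, if the wrist force passes 120 N, or if a joint passes its speed limit or range.

## Working session

There is one attempt and no reset: what is moved stays moved. The work goes in short steps, Python scripts to look and compute and a tool call to move; the robot and the scene stay as the last step left them, time stands still between calls to the robot, and variables do not carry over. Pictures are saved under pics/ and viewed, about 8 in all and at most 12, crops included, and the job is handed in when it is done.

Besides the shell and the picture viewer there is one more tool, called as name(argument=value, ...) on one line, values as JSON. carry_out: Moves the arm, as the interface text tells. Its arguments: {"type":"object","properties":{"motion":{"type":"array","items":{"type":"array","items":{"type":"number"}}},"squeeze":{"type":"number"}},"required":["motion"]}

```bash
ls; mkdir -p pics
cat > h.py <<'E'
import numpy as np, cv2
from station import ctrl, optics, order, trace
E
python3 - <<'E'
from h import *
s=ctrl.read_state(); print({k:np.round(v,4).tolist() for k,v in s.items()}, ctrl.tips_ahead)
ims=[]
for n in ["side","top"]:
    f=optics.grab_frame(n); cv2.imwrite(f"pics/{n}0.png",f["color"][:,:,::-1])
    print(n,f["fx"],f["cx"],np.round(f["R"],3).tolist(),np.round(f["t"],3).tolist())
    for k in ["saw_middle","saw_small","saw_large","stand"]:
        for d in trace(f,k)[:4]: print(k,round(d["conf"],2),np.round(d["location"],1),d["pixels"].sum())
E
```

```text
pics
{'t': 0.0, 'qpos': [1.2219, 0.3595, 1.5115, 0.0, 1.2725, -0.1151], 'dq': [-0.0002, -0.0018, 0.0005, 0.0007, -0.0012, 0.0006], 'effort': [-0.0034, -52.7611, -27.8608, -0.0005, 0.0131, -0.0], 'position': [0.1388, 0.583, 0.2444], 'eef_rot': [0.7847, 0.6198, -0.0008, 0.0005], 'wrist_force': [0.5151, 0.0221, 0.7383], 'ft_torque': [-0.0235, 0.0242, 0.0323], 'gripper_width': 0.0856} 0.014
side 473.6149420322882 314.9266453182581 [[0.918, -0.395, -0.022], [-0.175, -0.355, -0.919], [0.355, 0.847, -0.395]] [-0.452, 0.227, 0.617]
saw_middle 0.79 [256.9 288.2] 856
saw_middle 0.58 [312.1 282.7] 869
saw_small 0.91 [245.6 248.2] 431
saw_large 0.68 [306.6 251.9] 816
stand 0.81 [351.7 352.6] 5956
stand 0.54 [258.  287.8] 740
top 577.2643691660458 310.77558582046197 [[0.02, -0.999, 0.026], [-0.999, -0.021, -0.045], [0.046, -0.025, -0.999]] [0.059, 0.513, 0.941]
saw_middle 0.76 [299.5 226.6] 667
saw_middle 0.74 [270.9 288.6] 410
saw_small 0.62 [168.4 274.6] 565
saw_large 0.78 [220.5 206.3] 1296
stand 0.94 [414.4 252.1] 6287
```

Run:
```python
from h import *
a=cv2.imread("pics/side0.png")[200:430,200:470]; b=cv2.imread("pics/top0.png")[150:350,120:480]
a=cv2.resize(a,None,fx=1.3,fy=1.3,interpolation=2); b=cv2.resize(b,None,fx=1.25,fy=1.5,interpolation=2)
h=max(a.shape[0],b.shape[0]); p=lambda i:cv2.copyMakeBorder(i,0,h-i.shape[0],0,0,0)
cv2.imwrite("pics/c0.png",np.hstack([p(a),p(b)]))
```

```text
(no output)
```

View pics/top0.png

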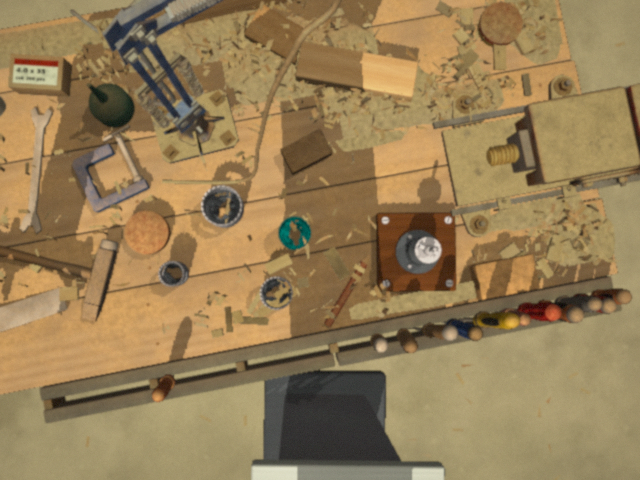

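View pics/side0.png

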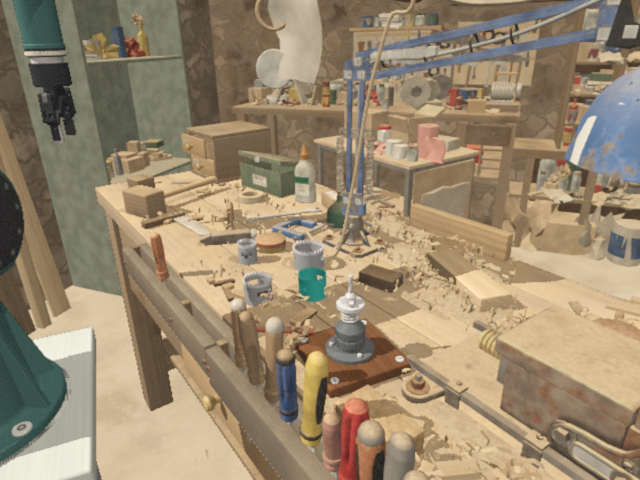

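Top view: small grey saw (174,274), large grey saw (222,206), turquoise look‑alike (295,232), mid-size grey saw (276,292), and stand (416,252). The grey one at (276,292) fits; in the side view it is at (257,288). I'll confirm this in the crop and compute positions.

View pics/c0.png

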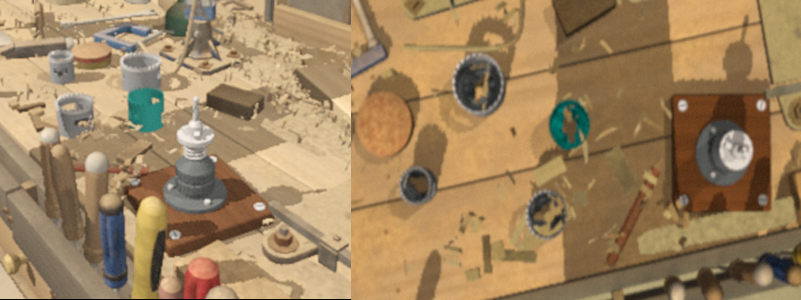

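```bash
cat >> h.py <<'E'
def ray(f,u,v):
    x=(u-f["cx"])/f["fx"]; y=(v-f["cy"])/f["fy"]; 
    if f.get("fish"):
        r=np.hypot(x,y)+1e-12; d=np.array([np.sin(r)*x/r,np.sin(r)*y/r,np.cos(r)])
    else: d=np.array([x,y,1.])
    R=np.array(f["R"]); return -R.T@np.array(f["t"]), R.T@d
def atz(f,u,v,z):
    c,d=ray(f,u,v); return c+d*(z-c[2])/d[2]
def proj(f,X):
    c=np.array(X)@np.array(f["R"]).T+np.array(f["t"])
    if f.get("fish"):
        rr=np.hypot(c[...,0],c[...,1]); th=np.arctan2(rr,c[...,2]); s=th/np.maximum(rr,1e-9)
        return np.stack([f["cx"]+f["fx"]*s*c[...,0],f["cy"]+f["fy"]*s*c[...,1]],-1)
    return np.stack([f["cx"]+f["fx"]*c[...,0]/c[...,2],f["cy"]+f["fy"]*c[...,1]/c[...,2]],-1)
def fitcyl(f,mask,r,h,x0):
    # fit upright cylinder (convex silhouette) to mask by IoU
    from scipy.optimize import minimize
    a=np.linspace(0,2*np.pi,48)
    m=cv2.morphologyEx(mask.astype(np.uint8),cv2.MORPH_CLOSE,np.ones((5,5)))
    cs,_=cv2.findContours(m,0,2); hl=cv2.convexHull(max(cs,key=cv2.contourArea))
    M=np.zeros((480*4,640*4),np.uint8); cv2.fillConvexPoly(M,(hl*4+2).astype(np.int32),1)
    def cost(p):
        P=np.concatenate([np.c_[p[0]+r*np.cos(a),p[1]+r*np.sin(a),0*a+z] for z in (0,h)])
        q=cv2.convexHull((proj(f,P)*4+2).astype(np.float32)); Q=np.zeros_like(M); cv2.fillConvexPoly(Q,q.astype(np.int32),1)
        return 1-(M&Q).sum()/(M|Q).sum()
    o=minimize(cost,x0,method="Nelder-Mead",options=dict(initial_simplex=np.array(x0)+[[0,0],[.01,0],[0,.01]],xatol=2e-4))
    return o.x,1-o.fun
E
python3 - <<'E'
from h import *
for n,uv in [("top",dict(small=(174,274),mid=(276,292),large=(222,206),stand=(416,252),tq=(295,232))),("side",dict(small=(246,250),mid=(257,288),large=(307,253),tq=(312,284)))]:
    f=optics.grab_frame(n)
    for k,(u,v) in uv.items(): print(n,k,atz(f,u,v,.02 ).round(3))
    for nm,k,r in [("saw_middle","mid",.026),("saw_small","small",.02),("saw_large","large",.032)]:
        for d in trace(f,nm)[:2]:
            if np.hypot(*(np.array(d["location"])-uv[k]))<14: x,i=fitcyl(f,d["pixels"],r,.046,atz(f,*uv[k],.02)[:2]); print(n,k,x.round(4),round(i,3))
    if n=="top": f0=f
# stand: board corner screws / tip
print([atz(f0,*p,.02).round(4) for p in [(385,220),(446,220),(448,284),(384,285)]])
for n in ["side","top"]:
    f=optics.grab_frame(n)
    for k in ["stand_axis","pilot_tip"]:
        for d in trace(f,k)[:1]: print(n,k,d["conf"],d["location"])
E
```

```text
top small [0.459 0.29  0.02 ]
top mid [0.433 0.124 0.02 ]
top large [0.572 0.216 0.02 ]
top stand [ 0.503 -0.103  0.02 ]
top tq [0.532 0.096 0.02 ]
top mid [0.4328 0.1249] 0.971
top small [0.4611 0.2909] 0.952
top large [0.5702 0.214 ] 0.981
side small [0.459 0.3   0.02 ]
side mid [0.431 0.126 0.02 ]
side large [0.572 0.228 0.02 ]
side tq [0.528 0.097 0.02 ]
side mid [0.4312 0.124 ] 0.862
side small [0.4585 0.29  ] 0.919
side large [0.5674 0.2124] 0.875
[array([ 0.5546, -0.0516,  0.02  ]), array([ 0.5568, -0.1524,  0.02  ]), array([ 0.4517, -0.1566,  0.02  ]), array([ 0.4481, -0.0514,  0.02  ])]
side stand_axis 0.79 [349.2, 351.4]
side pilot_tip 0.95 [350.7, 349.6]
top stand_axis 0.88 [416.7, 251.0]
top pilot_tip 0.71 [417.5, 253.8]
```

The crop confirms it: the mid-sized grey saw at top (276,292), world ≈ (0.432, 0.1245). It is distinct from the turquoise one. Stand axis ≈ (0.503,-0.103). Next I'll move the wrist camera over the saw.

carry_out(motion=[[-29, 30, 0, 0, 0, 0, 85], [-58, 60, 0, 0, 0, 0, 85], [-87, 90, 0, 0, 0, 0, 85], [-116, 120, 0, 0, 0, 0, 85], [-140, 145, 0, 0, 0, 0, 85]])

```text
t: 1.62
position: [0.2483, 0.4116, 0.2453]
eef_rot: [0.785, 0.62, -0.0, 0.0]
wrist_force: [0.6, 1.1, 0.7]
gripper_width: 0.0849
```

carry_out(motion=[[-29, 30, 0, 0, 0, 0, 85], [-58, 60, 0, 0, 0, 0, 85], [-87, 90, 0, 0, 0, 0, 85], [-116, 120, 0, 0, 0, 0, 85], [-140, 145, 0, 0, 0, 0, 85]])

```text
t: 2.03
position: [0.3572, 0.2418, 0.2456]
eef_rot: [0.785, 0.62, 0.0, 0.0]
wrist_force: [0.0, 0.8, -0.1]
gripper_width: 0.0855
```

```bash
cat >> h.py <<'E'
def go(xyz,phi=None):
    s=ctrl.read_state(); from scipy.spatial.transform import Rotation as Ro
    R=Ro.from_quat(s["eef_rot"]).as_matrix(); p=np.array(s["position"])
    yaw=np.degrees(np.arctan2(R[1,0],R[0,0]))
    print("pos",p.round(4),"yaw",yaw.round(2),"tilt z",R[:,2].round(4),"F",np.round(s["wrist_force"],2),"T",np.round(s["ft_torque"],3),"q",np.round(s["qpos"],2),"t",round(s["t"],2),"w",round(s["gripper_width"],4))
    if xyz is not None: print("shift mm",(R.T@(np.array(xyz)-p)*1000).round(1), "az",None if phi is None else np.radians(yaw-phi).round(3))
def wrist():
    f=optics.grab_frame("wrist"); f["fish"]=True; return f
E
python3 - <<'E'
from h import *
go([.432,.1245,.2])
f=wrist(); print(f["fx"],f["cx"],f["cy"],(-np.array(f["R"]).T@f["t"]).round(4),f["R"][2])
E
```

```text
pos [0.3572 0.2418 0.2456] yaw 76.59 tilt z [ 1.e-03 -2.e-04 -1.e+00] F [ 0.01  0.79 -0.05] T [ 0.009 -0.046  0.014] q [ 0.44  0.11  1.85 -0.    1.18 -0.9 ] t 2.03 w 0.0855
shift mm [-96.8  99.9  45.7] az None
371.64829954431775 315.03643178785575 239.7850019744923 [0.2795 0.2604 0.3745] [ 0.30527625 -0.07210561 -0.94952998]
```

carry_out(motion=[[-29, 30, 10, 0, 0, 0, 85], [-58, 60, 20, 0, 0, 0, 85], [-85, 88, 30, 0, 0, 0, 85], [-97, 100, 40, 0, 0, 0, 85], [-97, 100, 45, 0, 0, 0, 85]])

```text
t: 2.5
position: [0.4332, 0.1238, 0.1996]
eef_rot: [0.786, 0.618, 0.0, 0.001]
wrist_force: [-0.5, -0.1, -0.4]
gripper_width: 0.0848
```

Run:
```python
from h import *
go([.432,.1245,.2])
f=wrist(); print(proj(f,np.array([[.432,.1245,0],[.432,.1245,.046]])).round(1))
for d in trace(f,"saw_middle")[:3]: print(d["conf"],d["location"],d["pixels"].sum(), fitcyl(f,d["pixels"],.026,.046,[.432,.1245]))
u,v=proj(f,np.array([.432,.1245,.02])).astype(int)
im=f["color"][max(v-90,0):v+90,max(u-120,0):u+120,::-1]; cv2.imwrite("pics/w1.png",cv2.resize(im,None,fx=3,fy=3,interpolation=2)); print(u,v,max(u-120,0),max(v-90,0))
```

```text
pos [0.4332 0.1238 0.1996] yaw 76.39 tilt z [ 0.001  -0.0012 -1.    ] F [-0.52 -0.11 -0.4 ] T [ 0.039  0.02  -0.023] q [ 0.13  0.2   1.88 -0.    1.07 -1.21] t 2.5 w 0.0848
shift mm [ 0.4 -1.3 -0.4] az None
[[315.3 208.4]
 [315.3 222. ]]
0.73 [317.4, 221.4] 2986 (array([0.43286784, 0.12379895]), np.float64(0.9716004893047244))
0.66 [309.8, 321.6] 2910 (array([0.432 , 0.1245]), np.float64(0.0))
315 213 195 123
```

View pics/w1.png

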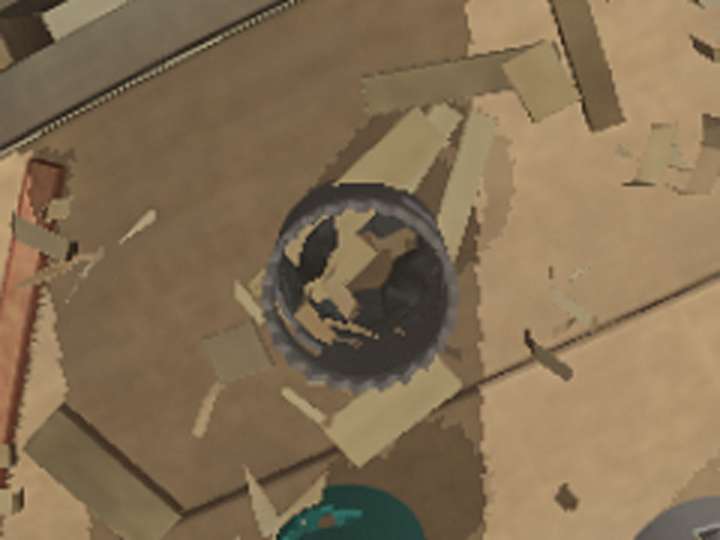

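Run:
```python
from h import *
f=wrist(); c=np.array([.4327,.1239])
out=[]
g=np.linspace(-.028,.028,380); X,Y=np.meshgrid(g,-g)  # right=+x, up=+y
for z in (.005,.0):
    P=proj(f,np.stack([c[0]+X,c[1]+Y,0*X+z],-1)).astype(np.float32)
    im=cv2.remap(f["color"],P[...,0],P[...,1],cv2.INTER_CUBIC)[:,:,::-1]
    out.append(np.clip(im.astype(float)**.7*5.,0,255).astype(np.uint8))
cv2.imwrite("pics/r1.png",np.hstack(out))
```

```text
(no output)
```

View pics/r1.png

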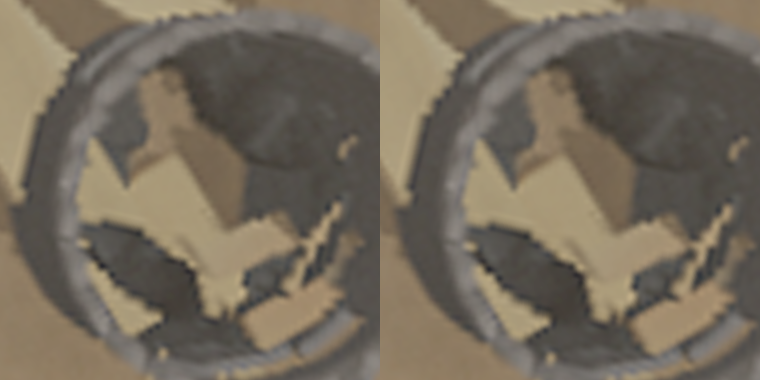

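carry_out(motion=[[0, 30, 20, 0, 0, 0, 85], [0, 60, 40, 0, 0, 0, 85], [0, 80, 60, 0, 0, 0, 85], [0, 80, 75, 0, 0, 0, 85], [0, 80, 75, 0, 0, 0, 85]])

```text
t: 3.07
position: [0.5076, 0.1092, 0.1233]
eef_rot: [0.784, 0.62, -0.002, -0.001]
wrist_force: [-0.6, 0.3, -0.1]
gripper_width: 0.0849
```

Run:
```python
from h import *
f=wrist(); c=np.array([.4327,.1239])
print((-np.array(f["R"]).T@f["t"]).round(4))
for d in trace(f,"saw_middle")[:3]: print(d["conf"],d["location"],d["pixels"].sum(), fitcyl(f,d["pixels"],.026,.046,[.432,.1245]))
g=np.linspace(-.04,.04,560); X,Y=np.meshgrid(g,-g)
P=proj(f,np.stack([c[0]+X,c[1]+Y,0*X+.005],-1)).astype(np.float32)
im=cv2.remap(f["color"],P[...,0],P[...,1],cv2.INTER_CUBIC)[:,:,::-1]
cv2.imwrite("pics/r2.png",np.clip(im.astype(float)**.7*5.,0,255).astype(np.uint8))
```

```text
[0.4305 0.1277 0.2525]
0.95 [321.0, 133.1] 4633 (array([0.4327065 , 0.12379353]), np.float64(0.9698090012564518))
0.74 [300.4, 285.8] 5465 (array([0.432 , 0.1245]), np.float64(0.0))
```

View pics/r2.png

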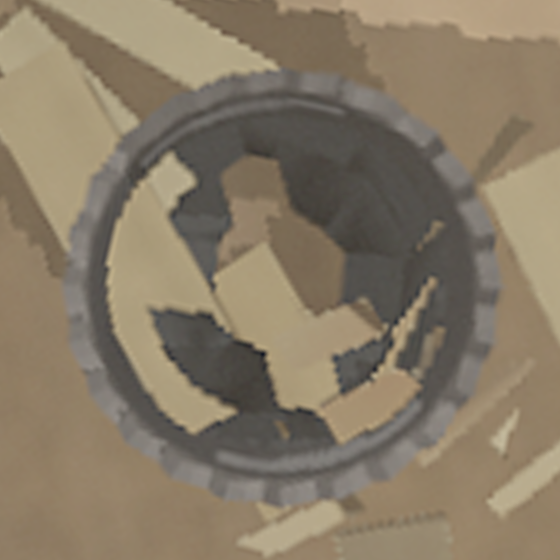

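Rectified view (7 px/mm): the keyways run from (253,165) through the bore (280,283) to (307,400), so the saw's x axis is at about 104° in the world. I'll grasp across them with the jaw axis at 14°, clear of the windows.

carry_out(motion=[[0, -25, 0, 0, 0, 0.11, 85], [0, -50, 0, 0, 0, 0.22, 85], [-3, -76, 5, 0, 0, 0.33, 85], [-3, -76, 15, 0, 0, 0.44, 85], [-3, -76, 23, 0, 0, 0.55, 85]])

```text
t: 3.58
position: [0.432, 0.1238, 0.1037]
eef_rot: [0.924, 0.382, 0.0, 0.0]
wrist_force: [0.6, 0.7, 0.3]
gripper_width: 0.0851
```

carry_out(motion=[[0, 0, 0, 0, 0, 0.12, 85], [0, 0, 0, 0, 0, 0.24, 85], [0, 0, 0, 0, 0, 0.36, 85], [0, 0, 0, 0, 0, 0.48, 85], [0, 0, 0, 0, 0, 0.54, 85]])

```text
t: 4.0
position: [0.4341, 0.1237, 0.104]
eef_rot: [0.993, 0.121, 0.001, -0.0]
wrist_force: [-0.8, -0.8, 0.0]
gripper_width: 0.0848
```

Run:
```python
from h import *
go([.4327,.1238,.025],14)
```

```text
pos [0.4341 0.1237 0.104 ] yaw 13.88 tilt z [ 2.2e-03  4.0e-04 -1.0e+00] F [-0.81 -0.79  0.  ] T [ 0.004 -0.022  0.018] q [ 0.12  0.34  1.98  0.    0.81 -0.12] t 4.0 w 0.0848
shift mm [-1.5 -0.5 79. ] az -0.002
```

carry_out(motion=[[-1, 0, 25, 0, 0, 0, 85], [-1, 0, 50, 0, 0, 0, 85], [-1, 0, 70, 0, 0, 0, 85], [-1, 0, 79, 0, 0, 0, 85], [-1, 0, 79, 0, 0, 0, 85]])

```text
t: 4.42
position: [0.4321, 0.1229, 0.023]
eef_rot: [0.992, 0.124, -0.001, 0.0]
wrist_force: [-0.5, -0.3, -1.7]
gripper_width: 0.085
```

carry_out(motion=[[0, 0, 0, 0, 0, 0, 45], [0, 0, 0, 0, 0, 0, 45], [0, 0, 0, 0, 0, 0, 45], [0, 0, 0, 0, 0, 0, 45], [0, 0, 0, 0, 0, 0, 45]], squeeze=60)

```text
t: 4.83
position: [0.434, 0.1227, 0.0248]
eef_rot: [0.992, 0.123, 0.001, -0.0]
wrist_force: [-2.2, 1.3, 8.9]
gripper_width: 0.0509
```

carry_out(motion=[[0, 0, 0, 0, 0, 0, 45], [0, 0, 0, 0, 0, 0, 45], [0, 0, 0, 0, 0, 0, 45], [0, 0, 0, 0, 0, 0, 45], [0, 0, 0, 0, 0, 0, 45]])

```text
t: 5.25
position: [0.434, 0.1227, 0.0248]
eef_rot: [0.992, 0.123, 0.001, -0.0]
wrist_force: [-2.0, 1.2, 8.7]
gripper_width: 0.0508
```

carry_out(motion=[[0, 0, -20, 0, 0, 0, 45], [0, 0, -60, 0, 0, 0, 45], [0, 0, -100, 0, 0, 0, 45], [0, 0, -140, 0, 0, 0, 45], [2, 30, -170, 0, 0, 0, 45]])

```text
t: 5.67
position: [0.4414, 0.0971, 0.1966]
eef_rot: [0.992, 0.125, 0.001, -0.001]
wrist_force: [1.4, -0.0, -1.7]
gripper_width: 0.0506
```

carry_out(motion=[[2, 35, 0, 0, 0, 0, 45], [4, 70, 0, 0, 0, 0, 45], [6, 105, 0, 0, 0, 0, 45], [8, 140, 0, 0, 0, 0, 45], [9, 175, 0, 0, 0, 0, 45]])

```text
t: 6.08
position: [0.4941, -0.0747, 0.1939]
eef_rot: [0.992, 0.123, 0.001, 0.0]
wrist_force: [0.9, 0.4, -2.4]
gripper_width: 0.0508
```

carry_out(motion=[[0, 35, 0, 0, 0, 0, 45], [1, 70, 0, 0, 0, 0, 45], [1, 100, 0, 0, 0, 0, 45], [1, 111, 0, 0, 0, 0, 45], [1, 111, 0, 0, 0, 0, 45]])

```text
t: 6.5
position: [0.5229, -0.1834, 0.1935]
eef_rot: [0.993, 0.122, 0.001, 0.001]
wrist_force: [0.2, -0.8, -1.9]
gripper_width: 0.0511
```

Run:
```python
from h import *
go([.522,-.181,.17],14)
f=wrist(); print((-np.array(f["R"]).T@f["t"]).round(4))
cv2.imwrite("pics/w3.png",f["color"][:,:,::-1])
for k in ["stand","stand_axis","pilot_tip","saw_middle"]:
    for d in trace(f,k)[:2]: print(k,d["conf"],d["location"],d["pixels"].sum())
c=np.array([.503,-.103]); out=[]
for z,h in ((.105,.022),(.02,.075)):
    g=np.linspace(-h,h,390); X,Y=np.meshgrid(g,-g)
    P=proj(f,np.stack([c[0]+X,c[1]+Y,0*X+z],-1)).astype(np.float32)
    out.append(cv2.remap(f["color"],P[...,0],P[...,1],cv2.INTER_CUBIC)[:,:,::-1])
cv2.imwrite("pics/r3.png",np.hstack(out))
```

```text
pos [ 0.5229 -0.1834  0.1935] yaw 13.98 tilt z [ 0.0019 -0.0017 -1.    ] F [ 0.2  -0.76 -1.93] T [ 0.045  0.036 -0.031] q [-0.46  0.35  1.67 -0.    1.12 -0.71] t 6.5 w 0.0511
shift mm [-0.3 -2.6 23.5] az -0.0
[ 0.5039 -0.1052  0.3223]
stand 0.86 [313.3, 121.9] 24302
stand_axis 0.57 [312.3, 118.7] 24196
pilot_tip 0.63 [318.4, 121.6] 23983
saw_middle 0.68 [316.6, 331.4] 15836
```

View pics/r3.png

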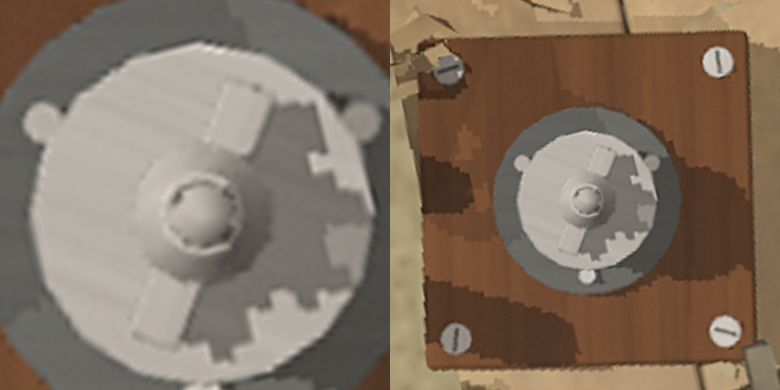

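Arbor seen clearly in r3 (8.9 px/mm): the cross key runs from (168,310) to (240,118), about 69.5° in the world. The disc/key centre is at (204,213), so the axis is ≈ (0.504, -0.105). Next I'll check where the held saw sits relative to the TCP.

Run:
```python
from h import *
f=wrist(); s=ctrl.read_state(); p=np.array(s["position"])
im=f["color"][:,:,::-1].copy(); a=np.linspace(0,2*np.pi,200)
for r,dz,c in ((.026,.021,(0,0,255)),(.0095,-.020,(0,255,0))):
    q=proj(f,np.c_[p[0]+r*np.cos(a),p[1]+r*np.sin(a),0*a+p[2]+dz])
    for u,v in q: im[int(round(v)),int(round(u))]=c
print(proj(f,p+[0,0,.021]))
u0,v0=proj(f,p+[0,0,.021]).astype(int)
x=f["color"][v0-70:v0+70,u0-90:u0+90,::-1]; y=im[v0-70:v0+70,u0-90:u0+90]
cv2.imwrite("pics/s4.png",cv2.resize(np.hstack([x,y]),None,fx=2.2,fy=2.2,interpolation=2) if 0 else cv2.resize(np.vstack([x,y]),None,fx=2.1*1.5,fy=2.1,interpolation=2))
```

```text
[313.63357278 359.31024486]
```

View pics/s4.png

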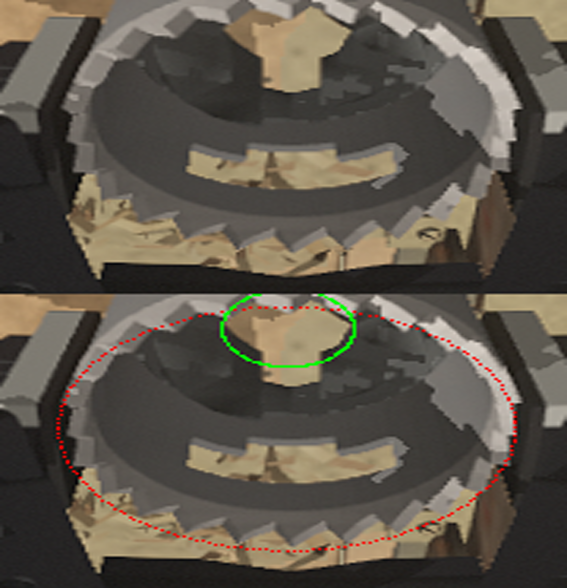

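The held saw lies within about 1 mm of the TCP, with its keyway at yaw+90° (near keyway at (292,385) in s4). I'll move above the axis and turn to yaw ≈ -20.6°.

carry_out(motion=[[0, -20, 0, 0, 0, 0.12, 45], [0, -40, 0, 0, 0, 0.24, 45], [0, -60, 0, 0, 0, 0.36, 45], [0, -75, 0, 0, 0, 0.48, 45], [0, -80, 0, 0, 0, 0.6, 45]])

```text
t: 7.22
position: [0.5008, -0.0996, 0.1927]
eef_rot: [0.984, -0.177, -0.001, -0.001]
wrist_force: [0.7, -0.6, -2.7]
gripper_width: 0.0507
```

carry_out(motion=[[0, 0, 0, 0, 0, 0, 45], [0, 0, 0, 0, 0, 0, 45], [0, 0, 0, 0, 0, 0, 45], [0, 0, 0, 0, 0, 0, 45], [0, 0, 0, 0, 0, 0, 45]])

```text
t: 7.63
position: [0.5027, -0.1034, 0.1928]
eef_rot: [0.985, -0.175, 0.0, 0.0]
wrist_force: [-0.8, 1.3, -1.5]
gripper_width: 0.051
```

Run:
```python
from h import *
go([.503,-.1057,.1935],-20.6); go([.503,-.1057,.1935],-20.6)
f=optics.grab_frame("top"); print(atz(f,428,251.3,.1),atz(f,427,250.5,.1)); go([.503,-.1057,.1935],-20.6)
c=f["color"][225:280,395:455,::-1]
s=optics.grab_frame("side")
print(proj(s,[.5035,-.1045,.144]),proj(s,[.5035,-.1045,.168]))
d=s["color"][255:355,290:410,::-1]
a=cv2.resize(c,(480,440),interpolation=2); b=cv2.resize(d,(528,440),interpolation=2)
cv2.imwrite("pics/s5.png",cv2.resize(b,None,fx=1.2,fy=1.2))
```

```text
pos [ 0.5027 -0.1034  0.1928] yaw -20.16 tilt z [ 2.e-04 -3.e-04 -1.e+00] F [-0.78  1.31 -1.54] T [ 0.055 -0.012 -0.004] q [-0.34  0.29  1.76 -0.    1.09  0.01] t 7.63 w 0.051
shift mm [ 1.1  2.1 -0.7] az 0.008
pos [ 0.5027 -0.1034  0.1928] yaw -20.16 tilt z [ 2.e-04 -3.e-04 -1.e+00] F [-0.78  1.31 -1.54] T [ 0.055 -0.012 -0.004] q [-0.34  0.29  1.76 -0.    1.09  0.01] t 7.63 w 0.051
shift mm [ 1.1  2.1 -0.7] az 0.008
[ 0.50154978 -0.1047239   0.1       ] [ 0.50272026 -0.1032014   0.1       ]
pos [ 0.5026 -0.1034  0.1928] yaw -20.19 tilt z [ 1.e-04 -2.e-04 -1.e+00] F [-0.27  0.43 -1.98] T [0.001 0.049 0.016] q [-0.34  0.29  1.76 -0.    1.09  0.02] t 7.68 w 0.051
shift mm [ 1.2  2.1 -0.7] az 0.007
[350.25784395 271.71984911] [350.3873711  255.89578183]
```

View pics/s5.png

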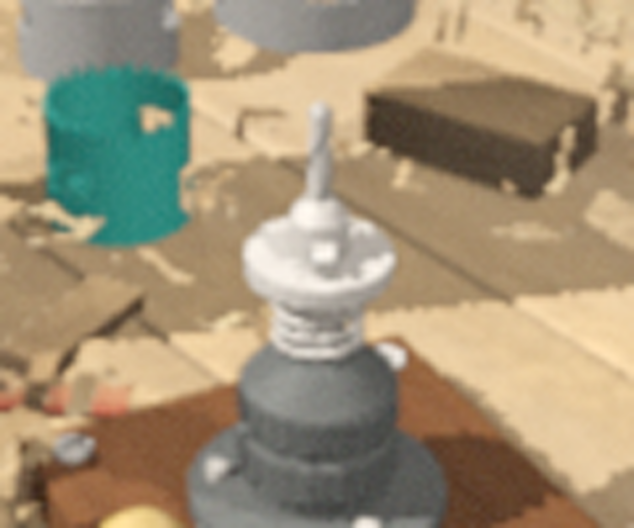

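Side view: the pilot tip (319,105) and held saw (centred about x=316) are aligned to within 1 mm, the saw slightly left. I'll correct that and lower.

carry_out(motion=[[0.5, 0.8, 0, 0, 0, 0, 45], [1, 1.7, 0, 0, 0, 0.005, 45], [1, 1.7, 10, 0, 0, 0.005, 45], [1, 1.7, 20, 0, 0, 0.005, 45], [1, 1.7, 28, 0, 0, 0.005, 45]])

```text
t: 8.15
position: [0.5022, -0.1047, 0.1633]
eef_rot: [0.984, -0.178, -0.001, -0.0]
wrist_force: [-0.7, -0.5, -1.6]
gripper_width: 0.0506
```

carry_out(motion=[[0, 0, 8, 0, 0, 0, 45], [0, 0, 16, 0, 0, 0, 45], [0, 0, 24, 0, 0, 0, 45], [0, 0, 29, 0, 0, 0, 45], [0, 0, 29, 0, 0, 0, 45]])

```text
t: 8.57
position: [0.5022, -0.1046, 0.1344]
eef_rot: [0.984, -0.178, -0.001, -0.0]
wrist_force: [0.2, 0.3, -1.4]
gripper_width: 0.0506
```

Run:
```python
from h import *
go([.503,-.1057,.123],-20.6)
```

```text
pos [ 0.5022 -0.1046  0.1344] yaw -20.51 tilt z [-1.9e-03  6.0e-04 -1.0e+00] F [ 0.18  0.34 -1.39] T [-0.012 -0.044  0.019] q [-0.34  0.37  1.82 -0.    0.95  0.02] t 8.57 w 0.0506
shift mm [ 1.2  0.7 11.4] az 0.002
```

No contact force yet. I'll continue in small steps past the key top (TCP ≈ 0.130).

carry_out(motion=[[0.5, 0.3, 1, 0, 0, 0, 45], [0.5, 0.3, 2, 0, 0, 0, 45], [0.5, 0.3, 3, 0, 0, 0, 45], [0.5, 0.3, 4, 0, 0, 0, 45], [0.5, 0.3, 5, 0, 0, 0, 45]])

```text
t: 8.98
position: [0.5033, -0.1054, 0.131]
eef_rot: [0.984, -0.178, 0.0, 0.0]
wrist_force: [0.4, 0.1, -1.5]
gripper_width: 0.0509
```

carry_out(motion=[[0, 0, 0.5, 0, 0, 0, 45], [0, 0, 1, 0, 0, 0, 45], [0, 0, 1.5, 0, 0, 0, 45], [0, 0, 2, 0, 0, 0, 45], [0, 0, 2, 0, 0, 0, 45]])

```text
t: 9.4
position: [0.5031, -0.1053, 0.1287]
eef_rot: [0.984, -0.178, -0.0, 0.0]
wrist_force: [0.3, -0.2, -2.5]
gripper_width: 0.0506
```

carry_out(motion=[[0, 0, 0.7, 0, 0, 0, 45], [0, 0, 1.4, 0, 0, 0, 45], [0, 0, 2, 0, 0, 0, 45], [0, 0, 2.5, 0, 0, 0, 45], [0, 0, 2.5, 0, 0, 0, 45]])

```text
t: 9.82
position: [0.5031, -0.1053, 0.1261]
eef_rot: [0.984, -0.178, -0.0, 0.0]
wrist_force: [-1.1, -0.0, -0.9]
gripper_width: 0.0511
```

carry_out(motion=[[0, 0, 0.5, 0, 0, 0, 45], [0, 0, 1, 0, 0, 0, 45], [0, 0, 1.5, 0, 0, 0, 45], [0, 0, 2, 0, 0, 0, 45], [0, 0, 2, 0, 0, 0, 45]])

```text
t: 10.23
position: [0.5031, -0.1053, 0.1241]
eef_rot: [0.984, -0.178, -0.0, 0.0]
wrist_force: [0.7, -0.2, -1.3]
gripper_width: 0.051
```

carry_out(motion=[[0, 0, 0.5, 0, 0, 0, 45], [0, 0, 1, 0, 0, 0, 45], [0, 0, 1.5, 0, 0, 0, 45], [0, 0, 2, 0, 0, 0, 45], [0, 0, 2, 0, 0, 0, 45]])

```text
t: 10.65
position: [0.5032, -0.1053, 0.1225]
eef_rot: [0.984, -0.178, 0.0, 0.0]
wrist_force: [-1.9, 0.8, 2.9]
gripper_width: 0.0507
```

carry_out(motion=[[0, 0, 0.5, 0, 0, 0, 45], [0, 0, 1, 0, 0, 0, 45], [0, 0, 1.5, 0, 0, 0, 45], [0, 0, 2, 0, 0, 0, 45], [0, 0, 2, 0, 0, 0, 45]])

```text
t: 11.07
position: [0.5032, -0.1053, 0.1204]
eef_rot: [0.984, -0.178, 0.0, 0.0]
wrist_force: [-1.7, 0.2, 5.0]
gripper_width: 0.0509
```

carry_out(motion=[[0, 0, 0.8, 0, 0, 0, 45], [0, 0, 1.6, 0, 0, 0, 45], [0, 0, 2.4, 0, 0, 0, 45], [0, 0, 3.2, 0, 0, 0, 45], [0, 0, 4, 0, 0, 0, 45]])

```text
t: 11.48
position: [0.5032, -0.1053, 0.1166]
eef_rot: [0.984, -0.178, 0.0, 0.0]
wrist_force: [-2.9, 0.7, 8.6]
gripper_width: 0.0509
```

carry_out(motion=[[0, 0, 0.5, 0, 0, 0, 45], [0, 0, 1, 0, 0, 0, 45], [0, 0, 1.5, 0, 0, 0, 45], [0, 0, 2, 0, 0, 0, 45], [0, 0, 2, 0, 0, 0, 45]])

```text
t: 11.9
position: [0.5032, -0.1054, 0.1148]
eef_rot: [0.984, -0.178, 0.0, 0.0]
wrist_force: [-2.7, 1.0, 11.6]
gripper_width: 0.0502
```

Run:
```python
from h import *
go([.5035,-.1050,.1142],-40)
```

```text
pos [ 0.5032 -0.1054  0.1148] yaw -20.51 tilt z [ 2.e-04 -2.e-04 -1.e+00] F [-2.74  0.97 11.58] T [ 0.193  0.513 -0.036] q [-0.34  0.4   1.84 -0.    0.9   0.02] t 11.9 w 0.0502
shift mm [ 0.1 -0.4  0.6] az 0.34
```

carry_out(motion=[[0, 0, 0.3, 0, 0, 0.04, 45], [0, 0, 0.3, 0, 0, 0.08, 45], [0, 0, 0.3, 0, 0, 0.12, 45], [0, 0, 0.3, 0, 0, 0.16, 45], [0, 0, 0.3, 0, 0, 0.2, 45]])

```text
t: 12.32
position: [0.5041, -0.1057, 0.1148]
eef_rot: [0.961, -0.276, 0.001, 0.0]
wrist_force: [-1.6, 0.4, 10.6]
gripper_width: 0.051
```

Run:
```python
from h import *
go([.5035,-.1050,.1142],-90.5)
```

```text
pos [ 0.5041 -0.1057  0.1148] yaw -32.07 tilt z [ 1.9e-03 -9.0e-04 -1.0e+00] F [-1.65  0.42 10.63] T [0.118 0.291 0.123] q [-0.34  0.4   1.84 -0.    0.9   0.22] t 12.32 w 0.051
shift mm [-0.8 -0.3  0.6] az 1.02
```

carry_out(motion=[[0, 0, 0.4, 0, 0, 0, 45], [0, 0, 0.7, 0, 0, 0, 45], [0, 0, 0.7, 0, 0, 0.02, 45], [0, 0, 0.7, 0, 0, 0.05, 45], [0, 0, 0.7, 0, 0, 0.08, 45]])

```text
t: 12.73
position: [0.5043, -0.1058, 0.1142]
eef_rot: [0.949, -0.314, 0.001, 0.0]
wrist_force: [-1.6, 0.3, 11.4]
gripper_width: 0.0509
```

Run:
```python
from h import *
go([.5035,-.1050,.1142],-90.5)
```

```text
pos [ 0.5043 -0.1058  0.1142] yaw -36.62 tilt z [ 0.0023 -0.0012 -1.    ] F [-1.58  0.32 11.36] T [0.019 0.372 0.131] q [-0.34  0.4   1.84 -0.    0.9   0.3 ] t 12.73 w 0.0509
shift mm [-1.1 -0.2  0. ] az 0.94
```

carry_out(motion=[[0, 0, 0.2, 0, 0, 0.05, 45], [0, 0, 0.2, 0, 0, 0.1, 45], [0, 0, 0.2, 0, 0, 0.15, 45], [0, 0, 0.2, 0, 0, 0.2, 45], [0, 0, 0.2, 0, 0, 0.25, 45]])

```text
t: 13.15
position: [0.5042, -0.1061, 0.1141]
eef_rot: [0.903, -0.43, 0.001, 0.0]
wrist_force: [-1.3, -1.2, 12.7]
gripper_width: 0.0507
```

Run:
```python
from h import *
go([.5035,-.1050,.1142],-90.5)
```

```text
pos [ 0.5042 -0.1061  0.1141] yaw -50.99 tilt z [ 0.0021 -0.0017 -1.    ] F [-1.27 -1.24 12.68] T [-0.119  0.379  0.182] q [-0.34  0.4   1.84 -0.    0.9   0.55] t 13.15 w 0.0507
shift mm [-1.3 -0.1 -0.1] az 0.69
```

carry_out(motion=[[0, 0, 0.2, 0, 0, 0.05, 45], [0, 0, 0.2, 0, 0, 0.1, 45], [0, 0, 0.2, 0, 0, 0.15, 45], [0, 0, 0.2, 0, 0, 0.2, 45], [0, 0, 0.2, 0, 0, 0.25, 45]])

```text
t: 13.57
position: [0.504, -0.1061, 0.1139]
eef_rot: [0.842, -0.54, 0.001, 0.0]
wrist_force: [-3.3, -0.4, 11.8]
gripper_width: 0.051
```

Run:
```python
from h import *
go([.5035,-.1050,.1142],-90.5)
```

```text
pos [ 0.504  -0.1061  0.1139] yaw -65.31 tilt z [ 0.0018 -0.0016 -1.    ] F [-3.33 -0.37 11.84] T [-0.109  0.508  0.145] q [-0.34  0.4   1.84 -0.    0.9   0.8 ] t 13.57 w 0.051
shift mm [-1.2  0.  -0.4] az 0.44
```

carry_out(motion=[[0, 0, 0, 0, 0, 0.05, 45], [0, 0, 0, 0, 0, 0.1, 45], [0, 0, 0, 0, 0, 0.15, 45], [0, 0, 0, 0, 0, 0.2, 45], [0, 0, 0, 0, 0, 0.25, 45]])

```text
t: 13.98
position: [0.504, -0.1059, 0.1138]
eef_rot: [0.768, -0.64, 0.001, -0.0]
wrist_force: [-2.3, -1.1, 11.8]
gripper_width: 0.0508
```

Run:
```python
from h import *
go([.5035,-.1050,.1142],-90.5)
```

```text
pos [ 0.504  -0.1059  0.1138] yaw -79.64 tilt z [ 0.0018 -0.0014 -1.    ] F [-2.34 -1.08 11.77] T [-0.035  0.424  0.14 ] q [-0.34  0.4   1.84 -0.    0.9   1.05] t 13.98 w 0.0508
shift mm [-1.   0.3 -0.4] az 0.19
```

carry_out(motion=[[0, 0, 0, 0, 0, 0.03, 45], [0, 0, 0, 0, 0, 0.06, 45], [0, 0, 0, 0, 0, 0.09, 45], [0, 0, 0, 0, 0, 0.12, 45], [0, 0, 0, 0, 0, 0.14, 45]])

```text
t: 14.4
position: [0.504, -0.1058, 0.1138]
eef_rot: [0.722, -0.692, 0.001, -0.0]
wrist_force: [-1.9, -0.9, 11.9]
gripper_width: 0.0505
```

Run:
```python
from h import *
go([.5035,-.1050,.1142],-90.5)
```

```text
pos [ 0.504  -0.1058  0.1138] yaw -87.61 tilt z [ 0.0018 -0.0012 -1.    ] F [-1.88 -0.95 11.94] T [0.046 0.435 0.159] q [-0.34  0.4   1.84 -0.    0.9   1.19] t 14.4 w 0.0505
shift mm [-0.8  0.5 -0.4] az 0.051
```

carry_out(motion=[[0, 0, 0, 0, 0, 0.02, 45], [0, 0, 0, 0, 0, 0.04, 45], [0, 0, 0, 0, 0, 0.06, 45], [0, 0, 0, 0, 0, 0.06, 45], [0, 0, 0, 0, 0, 0.06, 45]])

```text
t: 14.82
position: [0.504, -0.1058, 0.1138]
eef_rot: [-0.701, 0.713, -0.001, 0.0]
wrist_force: [-2.8, 0.6, 10.9]
gripper_width: 0.0507
```

Run:
```python
from h import *
go([.5035,-.1050,.1142],-90.5)
```

```text
pos [ 0.504  -0.1058  0.1138] yaw -90.97 tilt z [ 0.0019 -0.0012 -1.    ] F [-2.76  0.62 10.87] T [-0.049  0.409  0.042] q [-0.34  0.4   1.84 -0.    0.9   1.25] t 14.82 w 0.0507
shift mm [-0.8  0.6 -0.4] az -0.008
```

carry_out(motion=[[0, 0, 0, 0, 0, 0.02, 45], [0, 0, 0, 0, 0, 0.04, 45], [0, 0, 0, 0, 0, 0.06, 45], [0, 0, 0, 0, 0, 0.07, 45], [0, 0, 0, 0, 0, 0.08, 45]])

```text
t: 15.23
position: [0.5033, -0.1057, 0.1138]
eef_rot: [-0.672, 0.741, -0.001, -0.0]
wrist_force: [-5.0, -0.1, 13.9]
gripper_width: 0.051
```

Run:
```python
from h import *
go(None)
```

```text
pos [ 0.5033 -0.1057  0.1138] yaw -95.55 tilt z [ 4.0e-04 -1.1e-03 -1.0e+00] F [-4.96 -0.14 13.88] T [-0.036  0.716  0.241] q [-0.34  0.4   1.84 -0.    0.9   1.33] t 15.23 w 0.051
```

Torque jumped to 0.24 N·m after 75° of turning, so it has reached the stop. I'll ease back slightly and let it rise.

carry_out(motion=[[0, 0, 0, 0, 0, -0.03, 45], [0, 0, -1, 0, 0, -0.03, 45], [0, 0, -2, 0, 0, -0.03, 45], [0, 0, -3, 0, 0, -0.03, 45], [0, 0, -4, 0, 0, -0.03, 45]])

```text
t: 15.65
position: [0.5034, -0.1057, 0.1174]
eef_rot: [-0.683, 0.73, -0.001, -0.0]
wrist_force: [-2.4, -0.4, 7.6]
gripper_width: 0.0507
```

Run:
```python
from h import *
go(None)
```

```text
pos [ 0.5034 -0.1057  0.1174] yaw -93.84 tilt z [ 6.e-04 -9.e-04 -1.e+00] F [-2.39 -0.45  7.59] T [-0.207  0.447  0.008] q [-0.34  0.4   1.83 -0.    0.91  1.3 ] t 15.65 w 0.0507
```

carry_out(motion=[[0, 0, -0.3, 0, 0, 0, 45], [0, 0, -0.6, 0, 0, 0, 45], [0, 0, -1, 0, 0, 0, 45], [0, 0, -1.3, 0, 0, 0, 45], [0, 0, -1.3, 0, 0, 0, 45]])

```text
t: 16.07
position: [0.5034, -0.1057, 0.1186]
eef_rot: [-0.683, 0.73, -0.0, -0.0]
wrist_force: [-2.3, -0.1, 7.5]
gripper_width: 0.0508
```

Run:
```python
from h import *
go(None)
```

```text
pos [ 0.5034 -0.1057  0.1186] yaw -93.84 tilt z [ 5.e-04 -9.e-04 -1.e+00] F [-2.32 -0.15  7.51] T [-0.113  0.403  0.013] q [-0.34  0.39  1.83 -0.    0.91  1.3 ] t 16.07 w 0.0508
```

carry_out(motion=[[0, 0, -0.3, 0, 0, 0, 45], [0, 0, -0.6, 0, 0, 0, 45], [0, 0, -0.8, 0, 0, 0, 45], [0, 0, -0.8, 0, 0, 0, 45], [0, 0, -0.8, 0, 0, 0, 45]])

```text
t: 16.48
position: [0.5034, -0.1057, 0.1189]
eef_rot: [-0.683, 0.73, -0.0, -0.0]
wrist_force: [0.1, -2.1, 2.2]
gripper_width: 0.0509
```

Run:
```python
from h import *
go(None)
```

```text
pos [ 0.5034 -0.1057  0.1189] yaw -93.84 tilt z [ 3.e-04 -7.e-04 -1.e+00] F [ 0.12 -2.12  2.2 ] T [-0.442  0.144  0.018] q [-0.34  0.39  1.83 -0.    0.91  1.3 ] t 16.48 w 0.0509
```

Force collapsed from 7.5 N to 2.2 N over 0.3 mm at 3.9 mm below first collar contact, so the key is seated in the notches. Releasing.

carry_out(motion=[[0, 0, 0.4, 0, 0, 0, 56], [0, 0, 0.4, 0, 0, 0, 62], [0, 0, 0.4, 0, 0, 0, 70], [0, 0, 0.4, 0, 0, 0, 80], [0, 0, 0.4, 0, 0, 0, 85]])

```text
t: 16.9
position: [0.5032, -0.1052, 0.1185]
eef_rot: [-0.683, 0.73, 0.0, 0.0]
wrist_force: [1.0, -1.0, 1.1]
gripper_width: 0.0849
```

carry_out(motion=[[0, 0, 0, 0, 0, 0, 85], [0, 0, -10, 0, 0, 0, 85], [0, 0, -30, 0, 0, 0, 85], [0, 0, -60, 0, 0, 0, 85], [0, 0, -90, 0, 0, 0, 85]])

```text
t: 17.32
position: [0.5024, -0.105, 0.2096]
eef_rot: [-0.683, 0.73, 0.001, -0.0]
wrist_force: [1.0, -0.1, -0.5]
gripper_width: 0.0846
```

carry_out(motion=[[0, 0, -20, 0, 0, 0, 85], [0, 30, -20, 0, 0, 0, 85], [0, 60, -20, 0, 0, 0, 85], [0, 80, -20, 0, 0, 0, 85], [0, 80, -20, 0, 0, 0, 85]])

```text
t: 17.73
position: [0.4187, -0.0987, 0.2288]
eef_rot: [-0.683, 0.731, 0.002, -0.001]
wrist_force: [-0.1, 0.4, -0.6]
gripper_width: 0.0849
```

Run:
```python
from h import *
go(None)
f=wrist(); s=optics.grab_frame("side")
c=np.array([.5035,-.105])
g=np.linspace(-.032,.032,400); X,Y=np.meshgrid(g,-g)
P=proj(f,np.stack([c[0]+X,c[1]+Y,0*X+.1],-1)).astype(np.float32)
a=cv2.remap(f["color"],P[...,0],P[...,1],cv2.INTER_CUBIC)[:,:,::-1]
b=cv2.resize(s["color"][260:360,300:400,::-1],(400,400),interpolation=2)
cv2.imwrite("pics/e.png",np.hstack([a,b]))
```

```text
pos [ 0.4187 -0.0987  0.2288] yaw -93.86 tilt z [-3.5e-03  9.0e-04 -1.0e+00] F [-0.06  0.37 -0.61] T [ 0.013 -0.014 -0.   ] q [-0.39  0.13  1.88 -0.    1.14  1.25] t 17.73 w 0.0849
```

View pics/e.png

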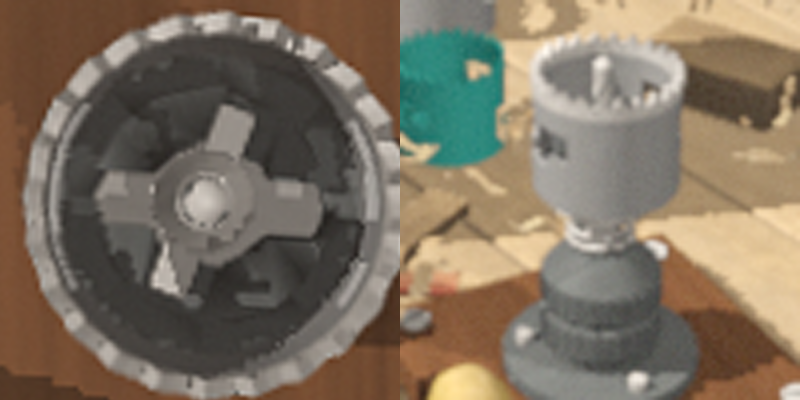

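The picture shows the keyways at about 0° with the collar visible through them. The key is still at about 69° (ends at (232,130) and (170,270)), and the saw is upright and on-axis. Handing in.

```bash
python3 -c "
from h import *
print(order.sign_off())"
```

```text
the job is handed in; nothing more can be done
None
```

I fitted the middle-sized grey saw onto the arbor, locked it, let go of it and handed the job in at about 18 s of robot time. The hand-in reports no verdict.

- **Fitting:** I gripped the saw across its keyways and turned it to match the cross key, which the wrist camera showed at about 69°. It slipped straight down onto the collar without catching on the key. I pressed it to about 8–9 mm of collar travel (about 13–15 N) and turned it clockwise about 75° until the torque jumped to 0.24 N·m. That is just under the 0.25 N·m at which the arbor would slip.
- **Locking:** I backed off slightly and let the saw rise. The upward force dropped sharply about 3.9 mm below where the saw first met the free collar. The key resting in its notches should give 4 mm.
- **Last checks:** The final picture shows the saw upright and centred, with the gripper clear of it. The keyways are turned about 70° from the key, and the key is still at about 69°, so the arbor did not slip.
- **Disagreements:** The cameras differed by 1–2 mm on where the arbor's axis is. The turning torque also varied between 0.04 and 0.18 N·m before the stop, which I took to be rubbing friction. Neither kept the saw from seating.
- **Not checked:** The other two saws were never approached, but I took no final picture of them. I also did not twist the saw back to test the lock.

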